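# Load a hub into the run-out fixture's dial and index it under the gauge

## Robot

A 6-joint arm with a two-finger parallel gripper is mounted at the origin on the work surface. World frame = base frame: x ahead of the robot, y to its left, z up, the work surface at z = 0. Lengths are in m, angles in degrees, forces in N, time in s.
With the tool pointing down it reaches from about 0.35 to 0.875 m from the base axis. Payload 4.2 kg.
Tool frame: the origin (TCP) lies at the very end of the fingers, on their centre line; the grasp point (between the pads) lies 19 mm behind it; z points along the fingers, y is the line along which they close (so a half turn about z gives the same grasp; the last joint's range is limited). The gripper opens to 87 mm and grips with 3 to 60 N. Pads are 19 mm wide; open, the fingers measure 117 mm over their backs; the gripper's body (75 mm by 190 mm) begins 51 mm behind the grasp point.
Start: joints at [90.447, 22.042, 0.453, 0, -68.411, -14.817], TCP at [0.155, 0.605, 0.223] pointing down, gripper open.
Joint ranges: [-179.83, 179.83], [-69.29, 118.12], [-61.27, 80.66], [-181.25, 117.63], [-171.15, -9.14], [-177.46, 177.46]. Speed limits (degrees/s): [159.86, 159.86, 180, 180, 180, 180].

## Interface

Orientations are given as a 3x3 rotation matrix whose columns are the frame's x, y, z axes.
In Python, from station import sense, cams, r gives the robot as it stands. The module is installed in compiled form; this text tells all that it offers.
- The arm moves only by the tool step_arm, never from a script. Its argument "targets" is text: rows parted by semicolons, each of 4 numbers parted by spaces: the shift along the tool's x, y, z in cm, then the turn about the tool's z in degrees. In form: x y z turn; .... A call has 1 to 12 rows; each row shifts and turns the commanded pose from where the row before left it, along the tool's axes as they then stand; what a row does not reach is not made up. A row lasts 1/12 s, in which the tool goes at most 41.7 mm and 7.16 degrees, less where a joint would pass 70% of its speed; a pose out of reach is approached as far as the arm can. A call with a gripper value outside its range is refused whole. "claw" is the finger opening in cm, from 0 to 8.7, set as the call begins (left out, the last holds). The fingers move at their own pace and stop on an object; the grip force is fixed at half the most. Time passes only in rows, so rows that do not move let the fingers close. It gives the time, the measured TCP pose, the force, the opening and the grip force at its end, in the units of the state.
- sense(): the state, without advancing time (a new reading comes with each control period).
- cams.capture(name): name is "scene" or "side" or "wrist"; returns a dict with "frame" (420x560x3 uint8, blue, green, red), "vertical_fov" (degrees; the focal length in pixels is half the picture's height over the tangent of half this angle, whatever the lens; pixels are square), "cx", "cy" (the principal point, pixels), "eye" and "rotation" of the camera in the world; the wrist camera has in their place "tool_from_camera" (4x4, takes a point from camera to tool coordinates, whose origin is the TCP and whose axes are the flange's). Camera axes: x right, y down, z forward; pixel columns grow to the right and rows downward; lengths in m; the calibration is good to about 2 mm. A picture is of the moment at which its call begins: read the wrist's pose just before it. There is no depth.
- r.finish_job(): hands the job in; it is judged then, once.
The state is a dict: "time_s": time; "joints": joint angles; "joint_velocities": joint speeds; "effort": joint torques, N m; "tcp_pos": TCP position; "ee_rot": TCP orientation; "wrist_force": force on the tool from outside, world axes, zero at the start; "moment": the same for the moment, N m; "gripper_width": opening from 0.0 (shut) to 1.0 (fully open); "gripper_force": force on a finger pad.
Only numpy, scipy, OpenCV 4.12 (cv2) and the standard library are available. Lean on these libraries where they do the work, as an engineer would, in place of code of your own. Each camera call takes 0.05 s, during which the arm holds its last target. There are 200 camera calls.

## Task

Take the brass hub from the plywood tray and load it into the empty nest at the front of the rotary fixture: turn the hub lightly on the three-armed drive dog until you feel its slots drop over the arms and it sits fully home, without forcing it. Then turn the dial by its black handle one click clockwise, so that this hub stands under the gauge ring, and let go. Leave the hubs already loaded in their nests, and all other things where they are.

Things in the scene. Friction and masses are not known exactly. Their poses are not given: they have to be found in the camera images.
- hub_mid (a point): The brass hub to load, 60 mm tall, upright in the plywood tray (30 mm rim) beside two other parts. Point on its axis, half-way up (30 mm above its foot), z up. The upper 40 mm is a round head 48 mm across, the part to grip, best near its top; its shoulder is 10 mm below this point. The lower 20 mm is a round spigot 34 mm across. Mass about 0.42 kg. About 25 mm free beside it, 15 mm to an end wall of the tray.
- hub_foot (a point): Centre of the hub's foot (underside of the spigot). Three slots run from here to the outside, 10.5 mm wide and 10 mm deep, 120 degrees apart, the first along the hub's own x; three small black holes in the top of the head lie above them. It fits over the drive dog at three angles.
- nest (a point): The empty nest at the front (load) station; point at the centre of its rim, where the hub's shoulder comes to rest; moves with the dial. Black steel cup, 59 mm outside at the rim, bore 37 mm, flared to about 42 mm at the mouth, 22 mm deep. Fully home, hub_mid is 10 mm above this point. z up; the dial's axis is 100 mm away along +x.
- nest_floor (a point): Centre of that nest's floor. On it stands an aluminium drive dog: three arms 16 mm long, 7 mm wide, 10 mm high, 120 degrees apart, stopped at any angle, which is not measured; it does not turn by hand. Until the slots are over the arms the hub stands on them 8 mm too high; within about 0.1 rad of a fitting angle it goes down onto its shoulder. Pressing or twisting the hub in the nest with over 45 N damages the dog; 5 to 10 N is plenty.
- dial (a joint): The dial, a steel disc of 264 mm, with six nests every 60 degrees on a 100 mm radius. Angle in rad, 0 at the start, growing clockwise seen from above. It clicks every 60 degrees (1.047): about 0.25 N m to get past half-way, then it draws itself into the next click.
- gauge_ring (a point): Centre of the underside of the gauge ring, a 64 mm steel ring plate on two posts (197 mm tall with knob, 57 mm farther out), over the nest one click clockwise from the load nest. It is 45 mm above the nest rims: 5 mm above a hub that is home; one standing 8 mm high hits it. Fixed.
- knob_grip (a point): The dial's black handle, an upright bar in the middle of the dial, 64 mm long, 16 mm thick, from 26 mm below to 18 mm above this point, which is on the dial's axis at the height to grip. Its x runs along the bar, away from the load nest, so the fingers go on either side in y. It turns with the dial. A 50 mm round boss lies below the bar.
- loaded1_mid (a point): A brass hub of the same kind already home in the nest 1 click clockwise from the load nest; point half-way up. It rides with the dial; leave it in its nest.
- loaded2_mid (a point): A brass hub of the same kind already home in the nest 2 clicks clockwise from the load nest; point half-way up. It rides with the dial; leave it in its nest.
- loaded3_mid (a point): A brass hub of the same kind already home in the nest 3 clicks clockwise from the load nest; point half-way up. It rides with the dial; leave it in its nest.
- spacer: plain aluminium ring, 48 mm outside, 30 mm tall; in the tray, origin under its centre. Leave it alone.
- plug: dark steel flanged plug, 52 mm flange, 35 mm tall; in the tray, origin under its centre. Leave it alone.
- pen_cup: cork-coloured cup of 64 mm with two pens; on the bench behind the tray, origin under its centre. Leave it alone.
- ring_gauge: steel ring gauge, 84 mm outside, 18 mm tall; on the bench behind the tray, origin under its centre. Leave it alone.
- driver: screwdriver lying on the bench; on the bench behind the tray, origin under its centre. Leave it alone.
Not all that is in view belongs to the job. Leave any blue look-alike of the part that bears hub_mid alone.

How it is judged (in metres and radians):
On the way, in this order (a step that is already met when the one before it is completed fails the run):
1. the hub is fully home over the dog in the empty nest, the dial still at its first click (z of hub_mid in the frame of nest between 0.007 and 0.0125 m and horizontal distance between hub_mid and nest below 0.003 m and angle between hub_mid's own z axis and vertical below 0.05 rad and value of joint dial between -0.1 and 0.1 rad), for 0.2 s.
2. the dial has been turned one click clockwise (value of joint dial between 0.987 and 1.107 rad), for 0.2 s.
At the end, for the whole second after the job is handed in: The hub is home in the nest (hub_mid 7 to 12.5 mm above the rim's centre, within 3 mm of its axis, tilted less than 0.05 rad), and the dial rests one click clockwise from its start (1.047 rad, within 0.06), everything at rest (all of step 2 and z of hub_mid in the frame of nest between 0.007 and 0.0125 m and horizontal distance between hub_mid and nest below 0.003 m and angle between hub_mid's own z axis and vertical below 0.05 rad and velocity of joint dial between -0.05 and 0.05 rad/s and linear speed of hub below 0.01 m/s); the robot touches nothing.
It fails at once if the hub is forced: more than 45 N between it and the dial (nest and dog) (contact force between hub and dial above 45 N).
It fails at once if a hub already loaded is lifted 6 mm or tipped 0.15 rad out of its seat (height (world z) of any of loaded1_mid, loaded2_mid, loaded3_mid above 0.093 m or angle between any of loaded1_mid, loaded2_mid, loaded3_mid's own z axis and vertical above 0.15 rad).
It fails at once if one of the other loose things (spacer, plug, pen cup, ring gauge, screwdriver) is pushed more than 30 mm (distance of any of spacer, plug, pen_cup, ring_gauge, driver from where it was at the start of the episode above 0.03 m).
It also fails if it takes over 72 s, if anything falls off the work surface, if the arm or the gripper's body presses on something with over 40 N, if the wrist force passes 120 N, or if a joint passes its speed limit or range.

## Working session

There is one attempt and no reset: what is moved stays moved. The work goes in short steps, Python scripts to look and compute and a tool call to move; the robot and the scene stay as the last step left them, time stands still between calls to the robot, and variables do not carry over. Pictures are saved under pics/ and viewed, at most 10 in all, crops included, and the job is handed in when it is done.

Besides the shell and the picture viewer there is one more tool, called after "Emit:" by a JSON object that holds its "api" and its "payload", one argument or row to a line. step_arm: Moves the arm, as the interface text tells. Its arguments: {"type":"object","properties":{"targets":{"type":"string"},"claw":{"type":"number"}},"required":["targets"]}

```bash
mkdir -p pics; cat > h.py <<'E'
import numpy as np, cv2
from station import sense, cams, r
def cap(n):
    s=sense(); c=cams.capture(n); f=c["frame"]; H=f.shape[0]
    fl=H/2/np.tan(np.radians(c["vertical_fov"])/2)
    if n=="wrist":
        T=np.array(c["tool_from_camera"]); R=np.array(s["ee_rot"]); 
        c["eye"]=R@T[:3,3]+np.array(s["tcp_pos"]); c["rotation"]=R@T[:3,:3]
    c["f"]=fl; c["eye"]=np.array(c["eye"]); c["rotation"]=np.array(c["rotation"]); return c
def ray(c,u,v):
    return c["rotation"]@np.array([(u-c["cx"])/c["f"],(v-c["cy"])/c["f"],1.])
def plane(c,u,v,z):
    d=ray(c,u,v); return c["eye"]+d*(z-c["eye"][2])/d[2]
def proj(c,p):
    q=c["rotation"].T@(np.array(p)-c["eye"]); return c["cx"]+c["f"]*q[0]/q[2],c["cy"]+c["f"]*q[1]/q[2]
E
python3 - <<'E'
from h import *
s=sense(); print({k:np.round(v,3).tolist() for k,v in s.items()})
ims=[]
for n in ["scene","side","wrist"]:
    c=cap(n); cv2.imwrite(f"pics/{n}0.png",c["frame"]); print(n,c["eye"].round(3),c["rotation"].round(3).tolist(),c["f"],c["cx"],c["cy"])
E
```

```text
{'time_s': 0.0, 'joints': [90.447, 22.091, 0.38, -0.031, -68.41, -14.816], 'joint_velocities': [-0.019, -0.035, -0.032, -0.057, 0.026, -0.027], 'effort': [0.0, -39.067, 18.741, 4.22, 0.011, -0.0], 'tcp_pos': [0.155, 0.605, 0.221], 'ee_rot': [[0.969, -0.248, -0.0], [-0.248, -0.969, -0.002], [0.0, 0.002, -1.0]], 'wrist_force': [0.009, 0.294, 0.437], 'moment': [0.033, -0.031, 0.037], 'gripper_force': 0.0, 'gripper_width': 1.001}
scene [ 1.295 -0.414  0.791] [[0.457, 0.59, -0.666], [0.889, -0.305, 0.341], [-0.002, -0.748, -0.664]] 539.4824746262004 277.3261767611719 210.6118357758047
side [ 0.096 -0.612  0.724] [[0.751, -0.434, 0.498], [-0.66, -0.472, 0.584], [-0.019, -0.768, -0.641]] 381.7290686301266 272.136667513858 211.67330112925723
wrist [0.229 0.586 0.385] [[-0.248, -0.931, -0.268], [-0.969, 0.239, 0.066], [0.002, 0.276, -0.961]] 356.4235055367492 281.0363523528745 210.36166251155714
```

View pics/scene0.png

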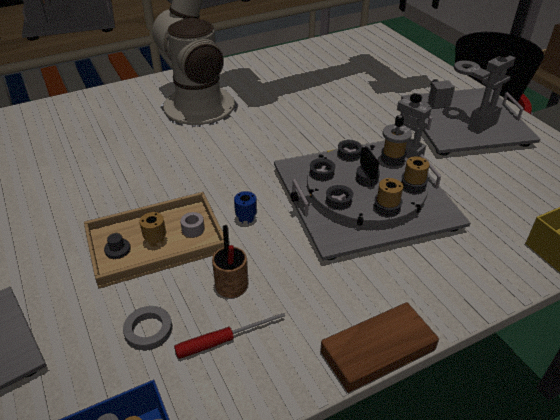

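View pics/side0.png

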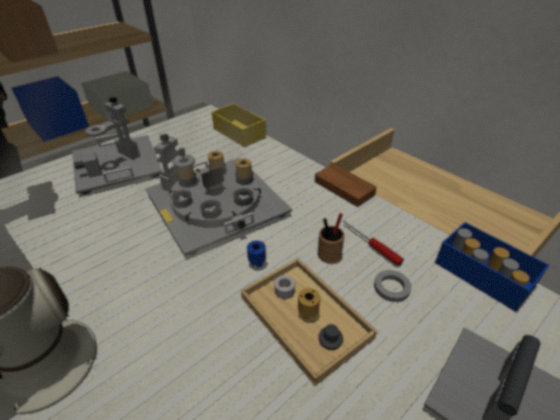

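```bash
python3 - <<'E'
from h import *
for n,pts in dict(scene=dict(base=(200,100),hubtop=(152,220),load=(349,147),n2=(322,166),n3=(339,193),l1=(396,130),l2=(417,163),l3=(390,184),blue=(245,197)),
  side=dict(hubtop=(310,297),load=(181,198),n2=(210,208),n3=(243,196),l1=(184,158),l2=(216,155),l3=(243,163),blue=(257,246))).items():
    c=cap(n); print(n,'proj base',np.round(proj(c,[0,0,0]),0),'tcp',np.round(proj(c,sense()['tcp_pos']),0))
    for k,(u,v) in pts.items():
        z=0 if k=='base' else .06 if k in('hubtop','blue') else .117 if k[0]=='l' and k!='load' else .077
        print(k,plane(c,u,v,z).round(3))
E
```

```text
scene proj base [199. 105.] tcp [418.   8.]
base [-0.026  0.014  0.   ]
hubtop [ 0.472 -0.274  0.06 ]
load [0.458 0.2   0.077]
n2 [0.492 0.108 0.077]
n3 [0.588 0.091 0.077]
l1 [0.498 0.296 0.117]
l2 [0.619 0.26  0.117]
l3 [0.651 0.168 0.117]
blue [ 0.492 -0.079  0.06 ]
side proj base [ 44. 364.] tcp [  2. 134.]
hubtop [ 0.484 -0.276  0.06 ]
load [0.451 0.193 0.077]
n2 [0.486 0.102 0.077]
n3 [0.584 0.083 0.077]
l1 [0.539 0.309 0.117]
l2 [0.619 0.257 0.117]
l3 [0.652 0.166 0.117]
blue [ 0.498 -0.081  0.06 ]
```

View pics/wrist0.png

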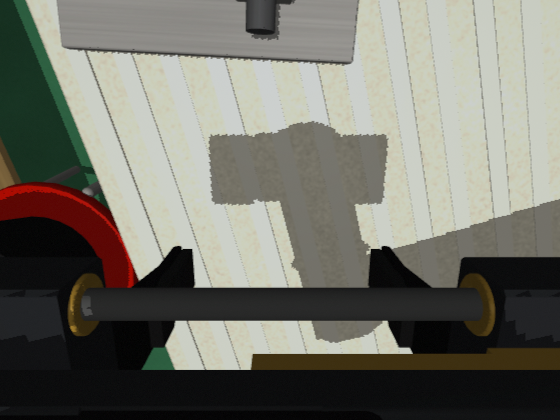

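Emit:
{"api": "step_arm", "payload": {
  "targets": "0.5 0 -1 0;1 0.8 -1 0;2 1.8 -1 0;3 2.7 0 0;3 2.7 0 0;3 2.7 0 0;3 2.7 0 0;3 2.7 0 0;3 2.7 0 0;3 2.7 0 0;3 2.7 0 0;3 2.7 0 0",
  "claw": 8.7
}}

```text
time_s: 1.25
tcp_pos: [0.3847, 0.2667, 0.2543]
ee_rot: [[0.969, -0.248, 0.002], [-0.248, -0.969, 0.002], [0.001, -0.003, -1.0]]
wrist_force: [1.2, 1.2, -0.3]
gripper_width: 0.998
gripper_force: 0.0
```

Emit:
{"api": "step_arm", "payload": {
  "targets": "3 2.7 0 7;3 2.5 0 7;1.5 1 0 7;0 0 0 7;0 0 0 7;0 0 0 7;0 0 0 7;0 0 0 7;0 0 0 7;0 0 0 7;0 0 0 7;0 0 0 7"
}}

```text
time_s: 2.25
tcp_pos: [0.4336, 0.1846, 0.254]
ee_rot: [[-0.152, -0.988, 0.002], [-0.988, 0.152, 0.001], [-0.001, -0.002, -1.0]]
wrist_force: [0.5, -0.0, 0.1]
gripper_width: 1.0
gripper_force: 0.0
```

```bash
python3 - <<'E'
from h import *
s=sense(); print({k:np.round(s[k],3).tolist() for k in('tcp_pos','ee_rot','joints','time_s')})
c=cap("wrist"); f=c["frame"]; 
print(proj(c,[.455,.197,.077]),proj(c,[.455,.197,.055]))
cv2.imwrite("pics/w1.png",f)
E
```

```text
{'tcp_pos': [0.434, 0.185, 0.254], 'ee_rot': [[-0.152, -0.988, 0.002], [-0.988, 0.152, 0.001], [-0.001, -0.002, -1.0]], 'joints': [42.903, 5.424, -17.241, 0.022, -67.214, -51.656], 'time_s': 2.25}
(np.float64(262.45249261562384), np.float64(204.29882598406152)) (np.float64(263.52573808519645), np.float64(198.82673162516494))
```

View pics/w1.png

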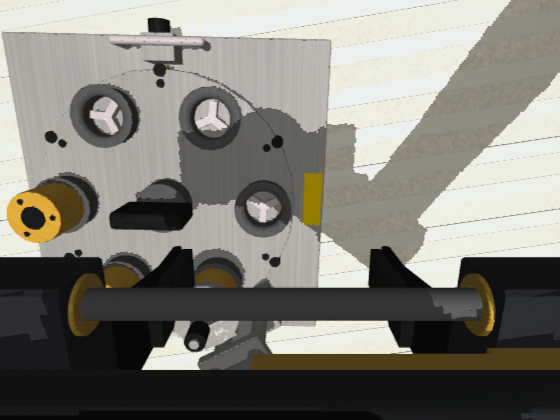

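Emit:
{"api": "step_arm", "payload": {
  "targets": "-0.5 -0.7 2 0;-0.5 -0.7 2.5 0;-0.5 -0.6 2.5 0;0 0 1.4 0;0 0 0 0;0 0 0 0"
}}

```text
time_s: 2.8
tcp_pos: [0.4556, 0.1968, 0.1691]
ee_rot: [[-0.144, -0.99, 0.0], [-0.99, 0.144, -0.001], [0.001, -0.0, -1.0]]
wrist_force: [0.0, 1.2, 1.1]
gripper_width: 1.001
gripper_force: 0.0
```

```bash
python3 - <<'E'
from h import *
s=sense(); print({k:np.round(s[k],3).tolist() for k in('tcp_pos','ee_rot')})
c=cap("wrist"); f=c["frame"]; cv2.imwrite("pics/w2.png",f)
u,v=map(int,proj(c,[.455,.200,.077])); print(u,v)
cr=f[v-80:v+80,u-100:u+100]; cv2.imwrite("pics/w2c.png",cv2.resize(cr,None,fx=3.75,fy=3.75,interpolation=cv2.INTER_CUBIC))
print(u-100,v-80)
E
```

```text
{'tcp_pos': [0.456, 0.197, 0.169], 'ee_rot': [[-0.144, -0.99, 0.0], [-0.99, 0.144, -0.001], [0.001, -0.0, -1.0]]}
283 218
183 138
```

View pics/w2c.png

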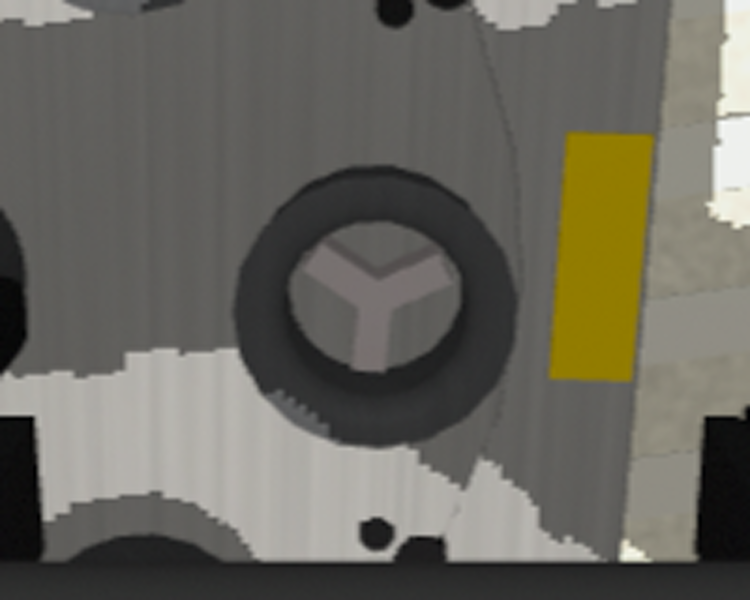

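```bash
python3 - <<'E'
from h import *
c=cap("wrist")
P=lambda u,v,z: plane(c,183+u/3.75,138+v/3.75,z)
n=P(376,306,.077); d=P(375,292,.065); print('nest',n.round(4),'dogc',d.round(4))
f=c["frame"]
print('rim width',np.linalg.norm(P(235,306,.077)-P(517,306,.077)),np.linalg.norm(P(376,166,.077)-P(376,447,.077)))
for t in [(312,262),(445,266),(370,366)]:
    q=P(*t,.065); w=q-d; print(np.degrees(np.arctan2(w[1],w[0])),np.linalg.norm(w))
# refine: threshold dog top (lighter, slightly reddish) in bore
g=f.astype(int); yy,xx=np.mgrid[:420,:560]
m=((xx-(183+375/3.75))**2+(yy-(138+295/3.75))**2<22**2)
red=(g[...,2]-g[...,1])
mm=m&(red>=4)&(g[...,2]>95); print(mm.sum())
pts=np.array([plane(c,x,y,.065)[:2] for y,x in zip(*np.nonzero(mm))])
ctr=n[:2]
for cc in (ctr,d[:2],pts.mean(0)):
    w=pts-cc; z=w[:,0]+1j*w[:,1]; z=z[abs(z)>.006]; print(cc.round(4),'dog angle mod120',np.degrees(np.angle(np.sum((z/abs(z))**3)))/3)
E
```

```text
nest [0.456  0.2021 0.077 ] dogc [0.4562 0.2028 0.065 ]
rim width 0.056608416983284233 0.059205636202712235
-34.676144257348625 0.014656604552671423
-167.00230442786128 0.01563752096533857
78.13785352361747 0.01650211174180049
511
[0.456  0.2021] dog angle mod120 -43.455244819472234
[0.4562 0.2028] dog angle mod120 -43.434159217491604
[0.456  0.2027] dog angle mod120 -43.58735455132091
```

Emit:
{"api": "step_arm", "payload": {
  "targets": "1 0 -1 0;2 -0.2 -1 0;3 -0.5 -1 0;3.8 -0.8 -1 0;3.8 -0.8 -1 0;3.8 -0.8 0 0;3.8 -0.8 0 0;3.8 -0.8 0 0;3.8 -0.8 0 0;3.8 -0.8 0 0;3.8 -0.8 0 0;3.8 -0.8 0 0"
}}

```text
time_s: 3.9
tcp_pos: [0.4746, -0.2143, 0.2211]
ee_rot: [[-0.145, -0.989, 0.004], [-0.989, 0.145, -0.001], [0.0, -0.004, -1.0]]
wrist_force: [2.2, 1.0, -0.5]
gripper_width: 1.002
gripper_force: 0.0
```

Emit:
{"api": "step_arm", "payload": {
  "targets": "3.2 -0.8 0 0;2 -0.3 0 0;0.7 0 0 0;0 0 0 0;0 0 0 0"
}}

```text
time_s: 4.32
tcp_pos: [0.4769, -0.2718, 0.2197]
ee_rot: [[-0.146, -0.989, 0.001], [-0.989, 0.146, -0.0], [-0.0, -0.001, -1.0]]
wrist_force: [0.2, 0.6, -0.0]
gripper_width: 1.0
gripper_force: 0.0
```

```bash
python3 - <<'E'
from h import *
s=sense(); print({k:np.round(s[k],3).tolist() for k in('tcp_pos','ee_rot','joints','time_s')})
c=cap("wrist"); f=c["frame"]; cv2.imwrite("pics/w3.png",f)
print(proj(c,[.478,-.275,.064]))
E
```

```text
{'tcp_pos': [0.477, -0.272, 0.22], 'ee_rot': [[-0.146, -0.989, 0.001], [-0.989, 0.146, -0.0], [-0.0, -0.001, -1.0]], 'joints': [-12.76, 14.733, -10.644, -0.014, -64.543, 4.368], 'time_s': 4.317}
(np.float64(280.3577155448297), np.float64(191.1064241375012))
```

View pics/w3.png

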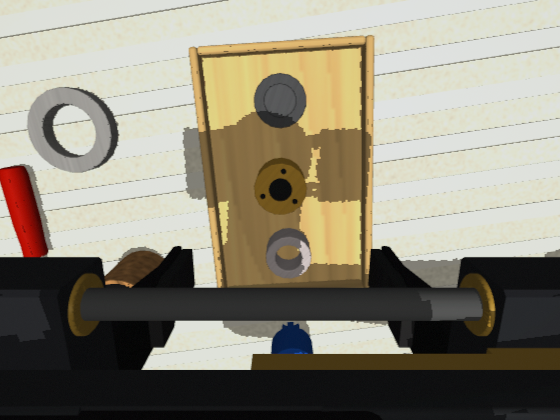

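```bash
python3 - <<'E'
from h import *
c=cap("wrist"); f=c["frame"]
k=8; cr=f[150:230,240:320]; g=cv2.resize(cv2.cvtColor(cr,cv2.COLOR_BGR2GRAY),None,fx=k,fy=k,interpolation=cv2.INTER_CUBIC)
n,l,st,ce=cv2.connectedComponentsWithStats((g<38).astype(np.uint8))
B=[(st[i,4]/k/k,240+(ce[i][0]+.5)/k-.5,150+(ce[i][1]+.5)/k-.5) for i in range(1,n) if st[i,4]>100]
zt=.064
B=[b for b in B if np.linalg.norm(np.array(b[1:])-[280,189])<24]
for b in B: print(np.round(b,1),plane(c,*b[1:],zt).round(4))
big=max(B); C=plane(c,*big[1:],zt)
for b in B:
    if b is not big:
        w=plane(c,*b[1:],zt)-C; print(np.degrees(np.arctan2(w[1],w[0])),np.linalg.norm(w))
m=cv2.inRange(cv2.cvtColor(f,cv2.COLOR_BGR2HSV),(12,150,40),(28,255,255)); m[:140]=0;m[240:]=0;m[:,:245]=0;m[:,318:]=0
h=[x for x in cv2.findContours(m,0,1)[0] if len(x)>20]
for x in h: print(cv2.boundingRect(x))
E
```

```text
[ 18.  283.1 170.3] [ 0.4729 -0.293   0.064 ]
[390.8 280.  188.7] [ 0.4781 -0.2767  0.064 ]
[ 15.6 262.4 195.2] [ 0.495 -0.273  0.064]
[ 16.2 294.4 200.5] [ 0.4666 -0.2638  0.064 ]
-107.74824934882604 0.017170780596061096
12.336556815279693 0.01728124338185761
131.82315669291356 0.017304483395780498
(254, 157, 53, 57)
```

Emit:
{"api": "step_arm", "payload": {
  "targets": "0.25 -0.1 2 0;0.2 -0.1 3 0;0 0 3.5 0;0 0 3.5 0;0 0 3 0;0 0 2 0;0 0 1 0;0 0 0.4 0;0 0 0 0;0 0 0 0"
}}

```text
time_s: 5.25
tcp_pos: [0.4799, -0.2765, 0.0359]
ee_rot: [[-0.144, -0.99, 0.002], [-0.99, 0.144, -0.001], [0.001, -0.003, -1.0]]
wrist_force: [0.6, -0.4, -0.1]
gripper_width: 0.998
gripper_force: 0.0
```

Emit:
{"api": "step_arm", "payload": {
  "targets": "0 0 0 0;0 0 0 0;0 0 0 0;0 0 0 0;0 0 0 0;0 0 0 0;0 0 0 0;0 0 0 0;0 0 0 0;0 0 0 0",
  "claw": 4
}}

```text
time_s: 6.08
tcp_pos: [0.478, -0.2766, 0.0346]
ee_rot: [[-0.146, -0.989, -0.001], [-0.989, 0.146, 0.0], [-0.0, 0.001, -1.0]]
wrist_force: [-2.0, 0.9, 1.7]
gripper_width: 0.541
gripper_force: 30.0
```

Emit:
{"api": "step_arm", "payload": {
  "targets": "0 0 -0.5 0;0 0 -1.5 0;0 0 -2.5 0;0 0 -3 0;0 0 -3 0;0 0 -2.5 0;0 0 -2 0;0 0 -1 0;0 0 -0.3 0;0 0 0 0"
}}

```text
time_s: 6.92
tcp_pos: [0.4784, -0.2762, 0.197]
ee_rot: [[-0.146, -0.989, -0.0], [-0.989, 0.146, 0.001], [-0.001, 0.0, -1.0]]
wrist_force: [-0.7, 1.1, -4.8]
gripper_width: 0.544
gripper_force: 30.0
```

```bash
python3 - <<'E'
from h import *
s=sense(); t=np.array(s['tcp_pos']); R=np.array(s['ee_rot']); print(t,s['gripper_width'],s['wrist_force'])
c=cap("wrist"); f=c["frame"]; p=t+[0,0,.028]; u,v=proj(c,p); print(u,v)
u,v=int(u),int(v); cr=f[max(v-90,0):v+90,u-120:u+120]; print(u-120,max(v-90,0))
cv2.imwrite("pics/w4.png",cv2.resize(cr,None,fx=3,fy=3,interpolation=cv2.INTER_CUBIC))
E
```

```text
[ 0.47838024 -0.27622094  0.19697684] 0.5442734871877007 [-0.67612858  1.11656784 -4.82705073]
282.94660243946606 295.2573260953839
162 205
```

View pics/w4.png

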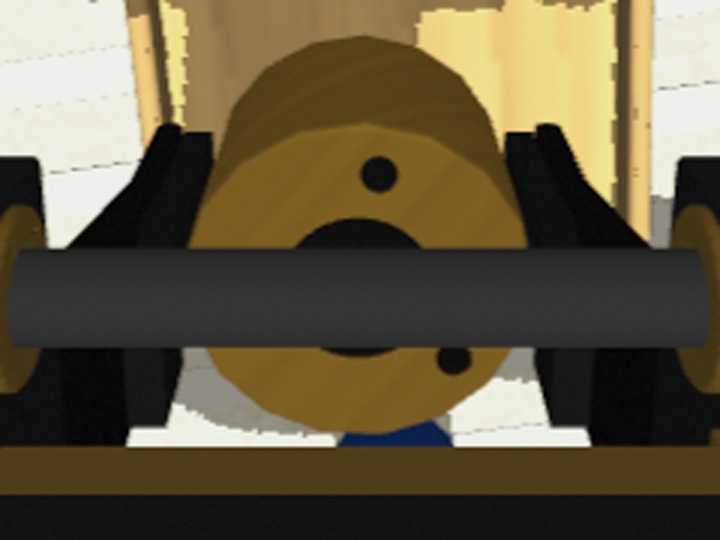

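```bash
python3 - <<'E'
from h import *
s=sense(); t=np.array(s['tcp_pos']); R=np.array(s['ee_rot']); c=cap("wrist")
for dz in (.026,.028,.030):
    P=lambda u,v: (R.T@(plane(c,162+(u+.5)/3-.5,205+(v+.5)/3-.5,t[2]+dz)-t))[:2]
    a,b=P(379,174),P(454,359); m=(a+b)/2; e=b-a; L=np.linalg.norm(e); n=np.array([-e[1],e[0]])/L
    ce=m+n*L/2/np.tan(np.radians(60)); ce2=m-n*L/2/np.tan(np.radians(60))
    print(dz,'chord',L,'(29.8)',ce.round(4),ce2.round(4),'edge mid',(P(362,124)+P(362,434))/2,(P(362,124)-P(362,434)))
    for q in (ce,ce2):
        w=a-q; wd=R[:2,:2]@w; print('world ang',np.degrees(np.arctan2(wd[1],wd[0])))
E
```

```text
0.026 chord 0.0315569501246793 (29.8) [-0.0039 -0.0008] [0.0025 0.0162] edge mid [-0.00342854 -0.00023278] [ 4.98385778e-02 -8.78816479e-05]
world ang -107.62898182980445
world ang -47.62896888920634
0.028 chord 0.03109587229904034 (29.8) [-0.0028 -0.0008] [0.0036 0.016 ] edge mid [-0.00226839 -0.00024304] [ 4.91103875e-02 -8.65976113e-05]
world ang -107.62898182980454
world ang -47.62896888920644
0.03 chord 0.030634794473401335 (29.8) [-0.0016 -0.0008] [0.0047 0.0157] edge mid [-0.00110824 -0.00025331] [ 4.83821973e-02 -8.53135747e-05]
world ang -107.62898182980453
world ang -47.62896888920641
```

Emit:
{"api": "step_arm", "payload": {
  "targets": "-1 0.2 0 0;-2 0.4 0 0;-3 0.6 0 0;-3.8 0.8 0 0;-3.8 0.8 0 0;-3.8 0.8 0 0;-3.8 0.8 0 0;-3.8 0.8 0 0;-3.8 0.8 0 0;-3.8 0.8 0 0;-3.8 0.7 0 0;-3.8 0.7 0 0"
}}

```text
time_s: 8.02
tcp_pos: [0.4545, 0.1349, 0.1965]
ee_rot: [[-0.145, -0.989, -0.002], [-0.989, 0.145, -0.001], [0.001, 0.002, -1.0]]
wrist_force: [1.4, -0.5, -3.9]
gripper_width: 0.54
gripper_force: 30.0
```

Emit:
{"api": "step_arm", "payload": {
  "targets": "-3.2 0.6 0 0;-2.2 0.3 0 0;-1.1 0.2 0 0;0 0 0 3;0 0 0 7;0 0 0 7;0 0 0 7;0 0 0 7;0 0 0 7;0 0 0 7;0 0 0 6;0 0 0 3.6"
}}

```text
time_s: 9.02
tcp_pos: [0.4537, 0.1982, 0.1964]
ee_rot: [[-0.893, -0.45, -0.002], [-0.45, 0.893, -0.002], [0.003, -0.0, -1.0]]
wrist_force: [-0.0, -0.4, -4.5]
gripper_width: 0.54
gripper_force: 30.0
```

Emit:
{"api": "step_arm", "payload": {
  "targets": "0 0 1.5 0;0 0 2.5 0;0 0 1.5 0;0 0 0 0;0 0 0 0;0 0 0 0"
}}

```text
time_s: 9.52
tcp_pos: [0.4552, 0.1992, 0.1433]
ee_rot: [[-0.891, -0.455, 0.001], [-0.455, 0.891, 0.0], [-0.001, -0.0, -1.0]]
wrist_force: [-0.1, 0.4, -4.1]
gripper_width: 0.543
gripper_force: 30.0
```

Emit:
{"api": "step_arm", "payload": {
  "targets": "-0.13 0.25 1 0;0 0 1.5 0;0 0 0.5 0;0 0 0 0;0 0 0 0;0 0 0 0"
}}

```text
time_s: 10.02
tcp_pos: [0.4552, 0.2022, 0.1133]
ee_rot: [[-0.891, -0.455, 0.001], [-0.455, 0.891, 0.001], [-0.002, 0.0, -1.0]]
wrist_force: [0.2, -0.4, -4.5]
gripper_width: 0.545
gripper_force: 30.0
```

```bash
python3 - <<'E'
from h import *
s=sense(); t=np.array(s['tcp_pos']); print(t.round(4))
a=cap("scene");b=cap("side")
A=a["frame"];
u,v=map(int,proj(a,t)); x,y=map(int,proj(b,t)); print(u,v,x,y)
i1=cv2.resize(A[v-30:v+50,u-50:u+50],(500,400),interpolation=2); i2=cv2.resize(b["frame"][y-20:y+40,x-22:x+23],(300,400),interpolation=2)
cv2.imwrite("pics/n1.png",np.hstack([i1,i2]))
for d in [(0,0)]:
  print('rim proj',proj(a,[.456,.2025,.077]),proj(b,[.456,.2025,.077]))
E
```

```text
[0.4552 0.2022 0.1133]
350 132 178 185
rim proj (np.float64(349.3550251108038), np.float64(146.1656542031537)) (np.float64(180.82828288344615), np.float64(195.8205957212694))
```

View pics/n1.png

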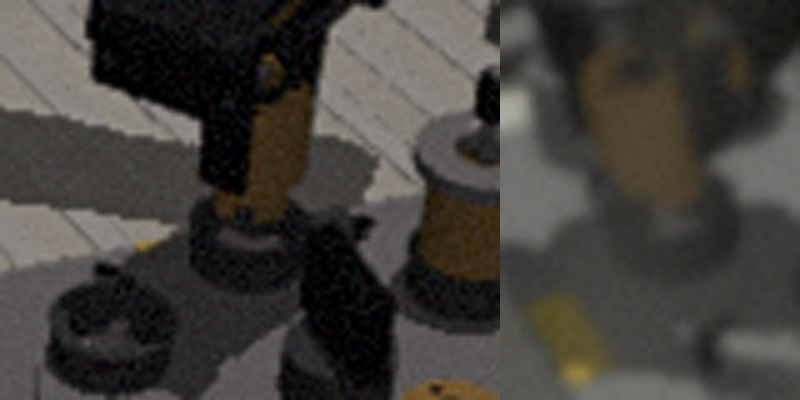

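Emit:
{"api": "step_arm", "payload": {
  "targets": "0 0 0.3 0;0 0 0.3 0;0 0 0.3 0;0 0 0.2 0;0 0 0.1 0;0 0 0 0;0 0 0 0"
}}

```text
time_s: 10.7
tcp_pos: [0.4547, 0.2018, 0.1005]
ee_rot: [[-0.891, -0.455, -0.0], [-0.455, 0.891, -0.0], [0.0, -0.0, -1.0]]
wrist_force: [1.2, -0.3, -4.9]
gripper_width: 0.546
gripper_force: 30.0
```

Emit:
{"api": "step_arm", "payload": {
  "targets": "0 0 0.15 0;0 0 0.15 0;0 0 0.1 0;0 0 0 0;0 0 0 0"
}}

```text
time_s: 11.12
tcp_pos: [0.4547, 0.2018, 0.0965]
ee_rot: [[-0.891, -0.454, 0.0], [-0.454, 0.891, 0.0], [-0.0, 0.0, -1.0]]
wrist_force: [-0.6, -0.0, -6.3]
gripper_width: 0.544
gripper_force: 30.0
```

Emit:
{"api": "step_arm", "payload": {
  "targets": "0 0 0.1 0;0 0 0.1 0;0 0 0 0;0 0 0 0"
}}

```text
time_s: 11.45
tcp_pos: [0.4546, 0.2018, 0.0945]
ee_rot: [[-0.891, -0.454, -0.0], [-0.454, 0.891, -0.0], [0.0, -0.0, -1.0]]
wrist_force: [-0.5, 0.2, -5.3]
gripper_width: 0.539
gripper_force: 30.0
```

Emit:
{"api": "step_arm", "payload": {
  "targets": "0 0 0.1 0;0 0 0.1 0;0 0 0 0;0 0 0 0"
}}

```text
time_s: 11.78
tcp_pos: [0.4546, 0.2018, 0.0925]
ee_rot: [[-0.891, -0.454, -0.0], [-0.454, 0.891, -0.0], [0.0, -0.0, -1.0]]
wrist_force: [0.2, 0.6, -5.4]
gripper_width: 0.55
gripper_force: 30.0
```

Emit:
{"api": "step_arm", "payload": {
  "targets": "0 0 0.1 0;0 0 0.1 0;0 0 0 0;0 0 0 0"
}}

```text
time_s: 12.12
tcp_pos: [0.4546, 0.2017, 0.0904]
ee_rot: [[-0.891, -0.454, -0.0], [-0.454, 0.891, -0.0], [0.0, -0.0, -1.0]]
wrist_force: [1.4, 0.9, -4.9]
gripper_width: 0.545
gripper_force: 30.0
```

Emit:
{"api": "step_arm", "payload": {
  "targets": "0 0 0.1 0;0 0 0.1 0;0 0 0 0;0 0 0 0"
}}

```text
time_s: 12.45
tcp_pos: [0.4547, 0.2018, 0.0885]
ee_rot: [[-0.891, -0.454, 0.0], [-0.454, 0.891, 0.0], [-0.0, -0.0, -1.0]]
wrist_force: [0.0, 0.6, -4.5]
gripper_width: 0.543
gripper_force: 30.0
```

Emit:
{"api": "step_arm", "payload": {
  "targets": "0 0 0.1 0;0 0 0 0;0 0 0 0"
}}

```text
time_s: 12.7
tcp_pos: [0.4547, 0.2018, 0.0875]
ee_rot: [[-0.891, -0.455, 0.0], [-0.455, 0.891, 0.0], [-0.0, -0.0, -1.0]]
wrist_force: [0.7, 0.2, -4.9]
gripper_width: 0.546
gripper_force: 30.0
```

Emit:
{"api": "step_arm", "payload": {
  "targets": "0 0 0.1 0;0 0 0 0;0 0 0 0"
}}

```text
time_s: 12.95
tcp_pos: [0.4547, 0.2018, 0.0865]
ee_rot: [[-0.891, -0.455, 0.0], [-0.455, 0.891, -0.0], [-0.0, -0.0, -1.0]]
wrist_force: [0.1, 0.3, -4.9]
gripper_width: 0.544
gripper_force: 30.0
```

Emit:
{"api": "step_arm", "payload": {
  "targets": "0 0 0.05 0;0 0 0 0;0 0 0 0"
}}

```text
time_s: 13.2
tcp_pos: [0.4547, 0.2018, 0.0861]
ee_rot: [[-0.891, -0.455, 0.0], [-0.455, 0.891, 0.0], [-0.0, 0.0, -1.0]]
wrist_force: [1.8, -0.4, -4.5]
gripper_width: 0.544
gripper_force: 30.0
```

Emit:
{"api": "step_arm", "payload": {
  "targets": "0 0 0.05 0;0 0 0 0;0 0 0 0"
}}

```text
time_s: 13.45
tcp_pos: [0.4547, 0.2018, 0.0855]
ee_rot: [[-0.891, -0.455, 0.0], [-0.455, 0.891, 0.0], [-0.0, -0.0, -1.0]]
wrist_force: [1.0, 1.3, -4.9]
gripper_width: 0.541
gripper_force: 30.0
```

Emit:
{"api": "step_arm", "payload": {
  "targets": "0 0 0.05 0;0 0 0 0;0 0 0 0"
}}

```text
time_s: 13.7
tcp_pos: [0.4547, 0.2018, 0.085]
ee_rot: [[-0.891, -0.455, 0.0], [-0.455, 0.891, 0.0], [-0.0, 0.0, -1.0]]
wrist_force: [0.0, 0.9, -4.0]
gripper_width: 0.543
gripper_force: 30.0
```

Emit:
{"api": "step_arm", "payload": {
  "targets": "0 0 0.05 0;0 0 0 0;0 0 0 0"
}}

```text
time_s: 13.95
tcp_pos: [0.4546, 0.2018, 0.0845]
ee_rot: [[-0.891, -0.454, -0.0], [-0.454, 0.891, 0.0], [-0.0, 0.0, -1.0]]
wrist_force: [0.5, -0.0, -5.2]
gripper_width: 0.545
gripper_force: 30.0
```

Emit:
{"api": "step_arm", "payload": {
  "targets": "0 0 0.05 0;0 0 0 0;0 0 0 0"
}}

```text
time_s: 14.2
tcp_pos: [0.4546, 0.2018, 0.084]
ee_rot: [[-0.891, -0.454, 0.0], [-0.454, 0.891, 0.0], [-0.0, 0.0, -1.0]]
wrist_force: [1.2, 1.2, -5.5]
gripper_width: 0.545
gripper_force: 30.0
```

```bash
python3 - <<'E'
from h import *
s=sense(); t=np.array(s['tcp_pos']); print(t.round(4),s['moment'])
a=cap("scene");b=cap("side"); print(a["frame"].shape)
u,v=map(int,proj(a,t)); x,y=map(int,proj(b,t))
i1=cv2.resize(a["frame"][v-20:v+30,u-20:u+80],(800,400),interpolation=2)
cv2.imwrite("pics/n2.png",i1)
E
```

```text
[0.4546 0.2018 0.084 ] [ 0.18776332 -0.39500033  0.01895042]
(420, 560, 3)
```

Emit:
{"api": "step_arm", "payload": {
  "targets": "0 0 0.05 0;0 0 0 0;0 0 0 0"
}}

```text
time_s: 14.55
tcp_pos: [0.4547, 0.2018, 0.0836]
ee_rot: [[-0.891, -0.455, 0.0], [-0.455, 0.891, -0.0], [-0.0, -0.0, -1.0]]
wrist_force: [1.0, 0.3, -5.1]
gripper_width: 0.543
gripper_force: 30.0
```

Emit:
{"api": "step_arm", "payload": {
  "targets": "0 0 0.05 0;0 0 0 0;0 0 0 0"
}}

```text
time_s: 14.8
tcp_pos: [0.4547, 0.2018, 0.0835]
ee_rot: [[-0.891, -0.455, 0.0], [-0.455, 0.891, -0.0], [-0.0, -0.0, -1.0]]
wrist_force: [-0.9, -0.3, 1.5]
gripper_width: 0.545
gripper_force: 30.0
```

Emit:
{"api": "step_arm", "payload": {
  "targets": "0 0 0.05 0;0 0 0 0;0 0 0 0"
}}

```text
time_s: 15.05
tcp_pos: [0.4547, 0.2019, 0.0835]
ee_rot: [[-0.891, -0.455, 0.0], [-0.455, 0.891, 0.0], [-0.0, -0.0, -1.0]]
wrist_force: [-3.7, 0.0, 5.9]
gripper_width: 0.548
gripper_force: 30.0
```

Emit:
{"api": "step_arm", "payload": {
  "targets": "0 0 -0.03 0;0 0 0 0;0 0 0 0;0 0 0 0;0 0 0 0;0 0 0 0;0 0 0 0;0 0 0 0",
  "claw": 8.7
}}

```text
time_s: 15.72
tcp_pos: [0.4546, 0.2018, 0.0828]
ee_rot: [[-0.891, -0.454, -0.0], [-0.454, 0.891, -0.0], [0.0, -0.0, -1.0]]
wrist_force: [-0.3, -0.1, 0.4]
gripper_width: 0.985
gripper_force: 0.0
```

Emit:
{"api": "step_arm", "payload": {
  "targets": "0 0 -1 0;0 0 -2 0;0 0 -3 0;0 0 -3 0;0 0 -2 0;0 0 -1 0;0 0 0 0;0 0 0 0"
}}

```text
time_s: 16.38
tcp_pos: [0.4541, 0.2016, 0.2021]
ee_rot: [[-0.891, -0.454, -0.001], [-0.454, 0.891, 0.0], [0.001, 0.001, -1.0]]
wrist_force: [0.7, 0.9, -0.6]
gripper_width: 1.006
gripper_force: 0.0
```

```bash
python3 - <<'E'
from h import *
s=sense(); t=np.array(s['tcp_pos']); print(t.round(4))
a=cap("scene");w=cap("wrist"); cv2.imwrite("pics/s2.png",a["frame"]);cv2.imwrite("pics/w5.png",w["frame"])
i1=cv2.resize(a["frame"][100:225,290:440],(600,500),interpolation=2)
cv2.imwrite("pics/n3.png",i1)
print(proj(w,[.456,.2025,.117]))
E
```

```text
[0.4541 0.2016 0.2021]
(np.float64(282.24215666364773), np.float64(219.72857040252126))
```

View pics/w5.png

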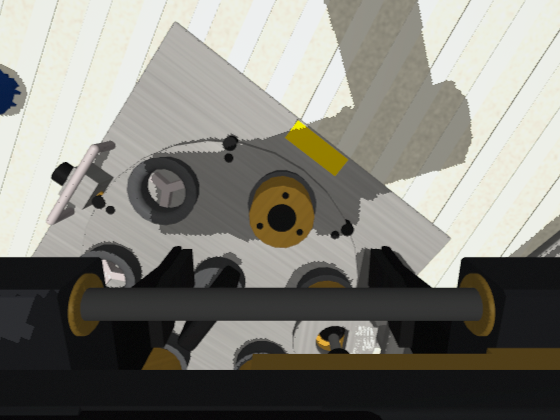

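```bash
python3 - <<'E'
from h import *
w=cap("wrist"); a=cap("scene"); b=cap("side")
def big(f,u,v,r,th,k=6):
    g=cv2.resize(cv2.cvtColor(f[v-r:v+r,u-r:u+r],cv2.COLOR_BGR2GRAY),None,fx=k,fy=k,interpolation=2)
    n,l,st,ce=cv2.connectedComponentsWithStats((g<th).astype(np.uint8))
    return [(round(st[i,4]/k/k,1),round(float(u-r+(ce[i][0]+.5)/k-.5),2),round(float(v-r+(ce[i][1]+.5)/k-.5),2)) for i in range(1,n) if st[i,4]>60]
B=big(w["frame"],282,217,26,40); print(B)
c=max(B); o=[q for q in B if q is not c and 10<q[0]<100]
for z in (.117,.125): 
    C=plane(w,c[1],c[2],z)
    print(z,C.round(4),[(np.linalg.norm(plane(w,*q[1:],z)-C).round(5),np.degrees(np.arctan2(*(plane(w,*q[1:],z)-C)[1::-1])).round(1)) for q in o])
    print('scene proj of it',proj(a,C),'side',proj(b,C))
m=cv2.inRange(cv2.cvtColor(w["frame"],cv2.COLOR_BGR2HSV),(12,120,60),(30,255,255))
x=[np.nonzero(m[r,235:330])[0]+235 for r in (212,216,220,224)]
print([(q.min(),q.max()) for q in x])
cv2.imwrite("pics/n3.png",cv2.resize(a["frame"][105:215,300:440],(763,600),interpolation=2))
E
```

```text
[(np.float64(27.9), 285.2, 195.44), (np.float64(593.8), 281.36, 217.92), (np.float64(27.3), 259.48, 225.94), (np.float64(26.8), 299.39, 232.14)]
0.117 [0.4548 0.2011 0.117 ] [(np.float64(0.01696), np.float64(-162.2)), (np.float64(0.0171), np.float64(-42.0)), (np.float64(0.01714), np.float64(77.6))]
scene proj of it (np.float64(350.0791534607737), np.float64(131.38997561042027)) side (np.float64(178.20691346560616), np.float64(184.60080955949306))
0.125 [0.4527 0.2    0.125 ] [(np.float64(0.01641), np.float64(-162.2)), (np.float64(0.01655), np.float64(-42.0)), (np.float64(0.01659), np.float64(77.6))]
scene proj of it (np.float64(349.4437738671675), np.float64(128.03105485688243)) side (np.float64(177.20125069704193), np.float64(182.69985128115803))
[(np.int64(250), np.int64(313)), (np.int64(250), np.int64(314)), (np.int64(250), np.int64(313)), (np.int64(250), np.int64(312))]
```

View pics/n3.png

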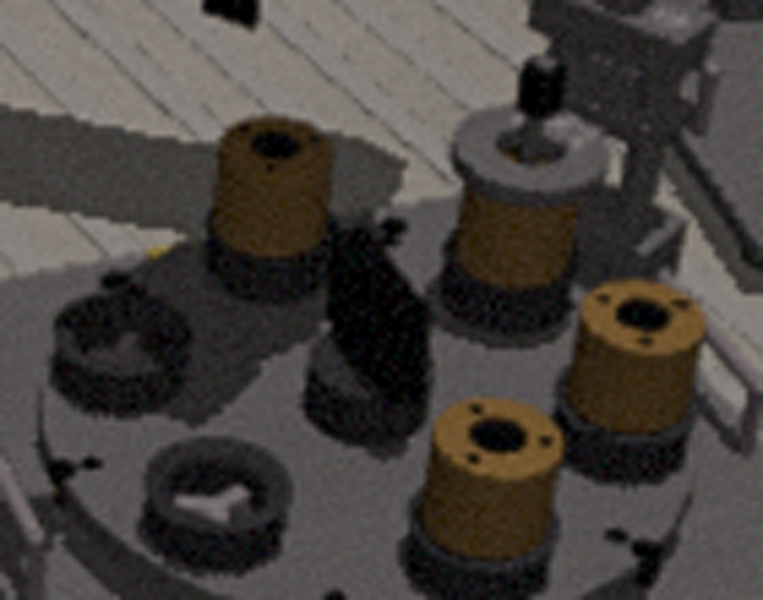

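Emit:
{"api": "step_arm", "payload": {
  "targets": "-1 -0.8 -1 0;-2.5 -2 -1 0;-2.6 -2.1 0 -3;-1.3 -1 0 -6;0 0 0 -7;0 0 0 -7;0 0 0 -7;0 0 0 -7;0 0 0 -7;0 0 0 -7;0 0 0 -7;0 0 0 -7"
}}

```text
time_s: 17.63
tcp_pos: [0.5472, 0.1836, 0.2217]
ee_rot: [[0.041, -0.999, -0.002], [-0.999, -0.041, -0.001], [0.001, 0.002, -1.0]]
wrist_force: [0.0, -0.0, -0.1]
gripper_width: 0.998
gripper_force: 0.0
```

Emit:
{"api": "step_arm", "payload": {
  "targets": "0 0 0 -7;0 0 0 -7;0 0 0 -7;0 0 0 -7;0 0 0 -7;0 0 0 -7;0 0 0 -7;0 0 0 -7;0 0 0 -7;0 0 0 -7;0 0 0 -7;0 0 0 0"
}}

```text
time_s: 18.63
tcp_pos: [0.5473, 0.1836, 0.2218]
ee_rot: [[0.982, -0.188, -0.002], [-0.188, -0.982, -0.001], [-0.001, 0.001, -1.0]]
wrist_force: [-0.1, -0.1, -0.7]
gripper_width: 0.996
gripper_force: 0.0
```

```bash
python3 - <<'E'
from h import *
s=sense(); t=np.array(s['tcp_pos']); R=np.array(s['ee_rot']); print(t.round(4),R.round(3).tolist(),s['joints'].round(1) if hasattr(s['joints'],'round') else s['joints'],s['time_s'])
w=cap("wrist"); cv2.imwrite("pics/w6.png",w["frame"])
print(proj(w,[.5535,.182,.12]),proj(w,[.5535,.182,.1]))
E
```

```text
[0.5473 0.1836 0.2218] [[0.982, -0.188, -0.002], [-0.188, -0.982, -0.001], [-0.001, 0.001, -1.0]] [ 34.6  17.5  -6.4  -0.  -66.2  44.5] 18.6333
(np.float64(280.6740990493322), np.float64(202.6457295531512)) (np.float64(280.6601556229824), np.float64(196.39969966931773))
```

View pics/w6.png

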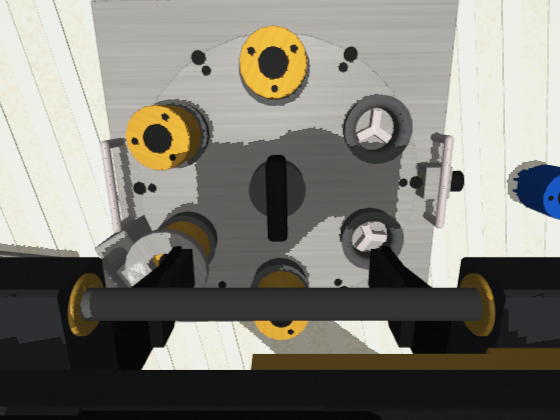

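```bash
python3 - <<'E'
from h import *
w=cap("wrist"); f=w["frame"].astype(int)
g=f.sum(2)
print([ (r,int(g[r,274:280].mean())) for r in range(148,250,2)])
for r in (180,200,220,235): print(r,[int(x) for x in g[r,260:296]])
t=np.array(sense()['tcp_pos']);R=np.array(sense()['ee_rot'])
for z in (.10,.11,.12,.13): 
  L=lambda u,v: (R.T@(plane(w,u,v,z)-t)).round(4)[:2]
  print(z,L(277,155),L(277,241),L(267,200),L(287,200))
a=cap("scene"); 
for z in (.10,.11,.12,.13): print(z,[np.round(proj(a,np.array([.5535,.182,z])+k*np.array([.982,-.188,0])),1) for k in(-.032,.032)])
ga=a["frame"].astype(int).sum(2)
for v in range(138,172,3): print(v,[int(x) for x in ga[v,352:388]])
E
```

```text
[(148, 282), (150, 280), (152, 283), (154, 255), (156, 30), (158, 29), (160, 30), (162, 36), (164, 46), (166, 48), (168, 48), (170, 49), (172, 48), (174, 48), (176, 48), (178, 49), (180, 48), (182, 48), (184, 48), (186, 48), (188, 47), (190, 49), (192, 44), (194, 46), (196, 47), (198, 48), (200, 47), (202, 45), (204, 48), (206, 45), (208, 45), (210, 42), (212, 47), (214, 45), (216, 43), (218, 45), (220, 45), (222, 43), (224, 44), (226, 46), (228, 45), (230, 45), (232, 44), (234, 45), (236, 45), (238, 44), (240, 46), (242, 282), (244, 276), (246, 281), (248, 286)]
180 [149, 150, 149, 149, 154, 115, 35, 42, 43, 44, 44, 49, 47, 48, 49, 49, 47, 51, 45, 50, 51, 48, 43, 44, 43, 36, 83, 133, 149, 149, 149, 150, 151, 149, 151, 149]
200 [155, 150, 148, 151, 155, 141, 88, 33, 39, 39, 46, 45, 48, 47, 46, 47, 48, 45, 45, 51, 50, 50, 45, 39, 42, 41, 46, 114, 152, 150, 148, 152, 153, 150, 148, 149]
220 [284, 284, 282, 284, 283, 281, 234, 113, 35, 44, 40, 47, 46, 45, 43, 50, 48, 47, 39, 43, 43, 45, 45, 42, 39, 39, 34, 197, 283, 281, 283, 280, 282, 283, 281, 283]
235 [290, 287, 288, 287, 289, 287, 2
[... 1853 characters left out ...]
3, 0, 5, 0, 33, 0, 18, 0, 1, 12, 0, 58, 76, 130, 125, 93, 42, 34, 36, 24, 62, 42, 36]
162 [95, 125, 115, 128, 113, 122, 134, 82, 0, 4, 0, 3, 18, 1, 35, 42, 10, 25, 11, 2, 63, 33, 11, 0, 16, 26, 0, 95, 124, 136, 115, 88, 47, 49, 70, 37]
165 [130, 125, 114, 117, 124, 135, 139, 124, 99, 54, 46, 34, 11, 32, 0, 15, 2, 24, 43, 33, 0, 33, 0, 12, 2, 1, 0, 85, 128, 115, 120, 118, 124, 118, 100, 102]
168 [122, 124, 129, 123, 104, 95, 49, 58, 80, 36, 34, 6, 17, 27, 1, 18, 8, 0, 0, 8, 32, 14, 0, 0, 0, 30, 20, 108, 116, 104, 130, 125, 129, 120, 125, 115]
171 [127, 136, 109, 121, 83, 75, 61, 81, 75, 52, 74, 66, 31, 21, 0, 53, 0, 20, 6, 4, 0, 13, 17, 5, 7, 0, 39, 56, 132, 112, 114, 119, 110, 119, 124, 130]
```

Emit:
{"api": "step_arm", "payload": {
  "targets": "0.3 -0.15 1 0;0.3 -0.12 2 0;0 0 2.5 0;0 0 2.5 0;0 0 2.5 0;0 0 2 0;0 0 1 0;0 0 0.5 0;0 0 0 0;0 0 0 0",
  "claw": 5
}}

```text
time_s: 19.62
tcp_pos: [0.5546, 0.1856, 0.0835]
ee_rot: [[0.982, -0.19, 0.001], [-0.19, -0.982, 0.0], [0.001, -0.001, -1.0]]
wrist_force: [-0.7, -0.9, 0.7]
gripper_width: 0.573
gripper_force: 0.0
```

Emit:
{"api": "step_arm", "payload": {
  "targets": "0 0 0 0;0 0 0 0;0 0 0 0;0 0 0 0;0 0 0 0;0 0 0 0;0 0 0 0;0 0 0 0",
  "claw": 1.2
}}

```text
time_s: 20.28
tcp_pos: [0.5541, 0.1858, 0.0831]
ee_rot: [[0.982, -0.191, 0.001], [-0.191, -0.982, 0.001], [0.001, -0.001, -1.0]]
wrist_force: [-0.5, 1.7, 0.7]
gripper_width: 0.184
gripper_force: 30.0
```

Emit:
{"api": "step_arm", "payload": {
  "targets": "0 0 0 1;0 0 0 2;0 0 0 3;0 0 0 3;0 0 0 3;0 0 0 3;0 0 0 3;0 0 0 3;0 0 0 3;0 0 0 3;0 0 0 3"
}}

```text
time_s: 21.2
tcp_pos: [0.5541, 0.1856, 0.0831]
ee_rot: [[0.753, -0.658, 0.001], [-0.658, -0.753, 0.0], [0.0, -0.001, -1.0]]
wrist_force: [-0.6, 1.9, 0.9]
gripper_width: 0.179
gripper_force: 29.9
```

Emit:
{"api": "step_arm", "payload": {
  "targets": "0 0 0 3;0 0 0 3;0 0 0 3;0 0 0 3;0 0 0 3;0 0 0 3;0 0 0 3;0 0 0 3;0 0 0 3;0 0 0 2;0 0 0 1;0 0 0 0"
}}

```text
time_s: 22.2
tcp_pos: [0.5539, 0.1856, 0.0831]
ee_rot: [[0.326, -0.946, 0.0], [-0.946, -0.326, 0.001], [-0.0, -0.0, -1.0]]
wrist_force: [-1.9, 3.2, 3.0]
gripper_width: 0.182
gripper_force: 30.0
```

Emit:
{"api": "step_arm", "payload": {
  "targets": "0 0 0 0;0 0 0 0;0 0 0 0"
}}

```text
time_s: 22.45
tcp_pos: [0.554, 0.1856, 0.0831]
ee_rot: [[0.327, -0.945, 0.0], [-0.945, -0.327, 0.0], [-0.0, -0.0, -1.0]]
wrist_force: [-1.9, 4.2, 2.7]
gripper_width: 0.182
gripper_force: 29.9
```

Emit:
{"api": "step_arm", "payload": {
  "targets": "0 0 0 0;0 0 0 0;0 0 0 0;0 0 0 0;0 0 0 0;0 0 0 0;0 0 0 0",
  "claw": 5
}}

```text
time_s: 23.03
tcp_pos: [0.5539, 0.185, 0.0828]
ee_rot: [[0.326, -0.945, -0.0], [-0.945, -0.326, -0.0], [0.0, 0.0, -1.0]]
wrist_force: [-0.1, -0.3, 0.2]
gripper_width: 0.555
gripper_force: 0.0
```

Emit:
{"api": "step_arm", "payload": {
  "targets": "0 0 -0.5 0;0 0 -1.5 0;0 0 -2.5 0;0 0 -3 0;0 0 -3 0;0 0 -3 0;0 0 -2 0;0 0 -1 0;0 0 0 0;0 0 0 0;0 0 0 0;0 0 0 0"
}}

```text
time_s: 24.03
tcp_pos: [0.5531, 0.1848, 0.2457]
ee_rot: [[0.326, -0.945, -0.004], [-0.945, -0.326, -0.002], [0.001, 0.004, -1.0]]
wrist_force: [0.5, 0.3, 0.0]
gripper_width: 0.571
gripper_force: 0.0
```

```bash
python3 - <<'E'
from h import *
s=sense(); print(np.round(s['tcp_pos'],4),s['time_s'],np.round(s['wrist_force'],1))
a=cap("scene"); b=cap("side")
ax=np.array([.5535,.184]); hsv=cv2.cvtColor(a["frame"],cv2.COLOR_BGR2HSV); h2=cv2.cvtColor(b["frame"],cv2.COLOR_BGR2HSV)
for k in range(6):
    th=np.radians(170.5-60*k); p=ax+.1*np.array([np.cos(th),np.sin(th)])
    # brass fraction around mid-head of each station, and dark centre-hole centroid near expected top
    out=[]
    for c,h in((a,hsv),(b,h2)):
        u,v=map(int,np.round(proj(c,[*p,.098]))); q=h[v-4:v+5,u-4:u+5]; out.append(round(float(((q[...,0]>8)&(q[...,0]<30)&(q[...,1]>90)).mean()),2))
    print(k,p.round(3),out)
# bar direction from wrist picture
w=cap("wrist"); g=w["frame"].astype(int).sum(2); m=((g<65)).astype(np.uint8); m[250:]=0; m[:120]=0; m[:,:230]=0; m[:,330:]=0
n,l,st,ce=cv2.connectedComponentsWithStats(m); i=1+np.argmax(st[1:,4]); ys,xs=np.nonzero(l==i); print(st[i],cv2.fitLine(np.c_[xs,ys].astype(np.float32),2,0,.01,.01).ravel())
E
```

```text
[0.5531 0.1848 0.2457] 24.0333 [0.5 0.3 0. ]
0 [0.455 0.201] [0.0, 0.0]
1 [0.518 0.278] [0.7, 0.51]
2 [0.617 0.261] [0.99, 1.0]
3 [0.652 0.167] [1.0, 1.0]
4 [0.589 0.09 ] [1.0, 1.0]
5 [0.49  0.107] [0.0, 0.0]
[ 271  160   18   78 1352] [8.923845e-03 9.999602e-01 2.796716e+02 1.983432e+02]
```

```bash
python3 -c "
from station import r
print(r.finish_job())"
```

```text
the job is handed in; nothing more can be done
None
```

The hub is home over the dog, the dial is turned one click clockwise so the hub stands under the gauge ring, and the job was handed in with the gripper clear (no verdict came back). I viewed 11 pictures, one over the limit of 10.

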